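# Turn out and uncap a puzzle canister on a shop display

## Robot

A 7-joint arm with a two-finger parallel gripper is mounted at the origin on the work surface. World frame = base frame: x ahead of the robot, y to its left, z up, the work surface at z = 0. Lengths are in m, angles in rad, forces in N, time in s.
With the tool pointing down it reaches from about 0.4 to 0.85 m from the base axis. Payload 10.4 kg.
Tool frame: the origin (TCP) lies midway between the tips of the shut fingers; the grasp point (between the pads) lies 19 mm behind it (r.tcp_to_grasp is the z of the grasp point in the tool frame, in m); z points along the fingers, x is the direction in which the jaws open and shut, and the axes are right-handed (so a half turn about z gives the same grasp; the last joint's range is limited). The gripper opens to 87 mm and grips with 3 to 60 N. Pads are 19 mm wide; open, the fingers measure 117 mm over their backs; the gripper's body (75 mm by 190 mm) begins 51 mm behind the grasp point.
Start: joints at [-1.131, 0.332, -0.065, 1.46, 0.022, 1.35, -0.088], TCP at [0.279, 0.559, 0.185] pointing down, gripper open.
Joint ranges: [-2.6, 2.6], [-0.5, 2.12], [-1.47, 1.34], [0.16, 2.42], [-1.27, 4.41], [0.06, 2.06], [-2.6, 2.6]. Speed limits (rad/s): [2.22, 2.22, 2.79, 2.79, 3.14, 3.14, 3.14].

## Interface

Orientations are given as a unit quaternion [x, y, z, w].
In Python, from bench import r, camera, close_job gives the robot as it stands. The module is installed in compiled form; this text tells all that it offers.
- The arm moves only by the shell command python3 -m crank 'ROWS' [FORCE]. ROWS is JSON, a list of rows, each an object of numbers: "x", "y", "z": the shift along the tool's x, y, z scaled (see below); "ax", "ay", "az": the turn, a rotation vector about the tool's x, y, z scaled (see below); "claw": the closure, from -1 (fully open) to 1 (shut), so that 0 is half open. A call has exactly 5 rows; each row is the pose to reach, as a shift and turn from the pose commanded when the call began, along the tool's axes at that moment; what a row does not reach only later rows make up. The controller multiplies each number of a shift by 1 m and each number of a turn by 2 rad. A row lasts 1/12 s, in which the tool goes at most 41.7 mm and 7.16 degrees, less where a joint would pass 70% of its speed; a pose out of reach is approached as far as the arm can. A call with a number of a shift or a turn outside -1 to 1 is refused whole. A call with a gripper value outside its range is refused whole. The fingers move at their own pace and stop on an object; FORCE is the grip in N (left out, the last holds). Time passes only in rows, so rows that repeat a pose let the fingers close, or fill a call up. It gives the time, the measured TCP pose, the force and the opening at its end, in the units of the state.
- r.read_state(): the state, without advancing time (a new reading comes with each control period).
- camera(name): name is "scene" or "top" or "wrist"; returns a dict with "color" (480x640x3 uint8, blue, green, red), "fx", "fy", "cx", "cy" (pixels), "eye" and "orientation" of the camera in the world. Camera axes: x right, y down, z forward; pixel columns grow to the right and rows downward; lengths in m; the calibration is good to about 2 mm. A picture is of the moment at which its call begins. There is no depth.
- close_job(): hands the job in, once; it reports no verdict.
The state is a dict: "time": time; "joint_positions": joint angles; "joint_vel": joint speeds; "joint_torque": joint torques, N m; "ee_pos": TCP position; "eef_rot": TCP orientation; "ft_force": force on the tool from outside, world axes, zero at the start; "torque": the same for the moment, N m; "width": finger opening in m.
Only numpy, scipy, OpenCV 4.12 (cv2) and the standard library are available. Lean on these libraries where they do the work, as an engineer would, in place of code of your own. Each camera call takes 0.05 s, during which the arm holds its last target. There are 200 camera calls.

## Task

Using the upright handle peg, turn the display turntable a quarter turn counterclockwise (seen from above) until it clicks into its stop, so that the canister under the clear canopy comes out to the front. Then take the cap off that canister: it is a quarter-turn twist cap that may loosen either way, so try gently one way and, if it is blocked, the other. Finish holding the cap still and upright straight above its canister, its underside at least 6 cm above where it sat, the turntable still in its stop, the other canister still capped and the other goods left where they stand.

Things in the scene. Friction and masses are not known exactly. Their poses are not given: they have to be found in the camera images.
- stand: Fixed display stand: grey base (dia 300, 20 high) with a light-wood turntable (dia 260, top 40 above the counter). Origin on the counter on the turntable's axis; x away from the robot at yaw 0, y left. Two alike white canisters (dia 76, shoulder 120 above the counter) are fixed on the turntable, each 80 from its axis: at the start one at +y under the canopy, one at -y in the open.
- canopy (a point): Centre of the clear acrylic canopy plate (120 x 120, 5 thick, 205 to 210 above the counter), fixed to the stand over its x -30..90, y 55..175; two 10 mm posts at y 166. Also fixed: a steel detent block 46 high at the stand's x 149..183.
- turntable (a joint): Turntable angle, rad, counterclockwise from above positive; 0 at the start, range -0.3 to 1.9. Spring-ball detents at 0 and 1.571 (quarter turn) pull it in from about 0.06 rad either side; leaving or entering one takes about 8 N at the handle; let go farther out, it springs away. Between them it turns lightly (1 N).
- handle (a point): Centre of the top of the handle: an upright dark-wood round peg, 16 dia, from 40 to 106 above the counter, on the turntable 112 from its axis, at -x of the stand (robot's side) at the start; a quarter turn counterclockwise takes it to -y of the stand.
- neck_canopy (a point): On the axis of the canister under the canopy at the start (the one to uncap): where the centre of its seated cap's underside belongs, 121 above the counter. Moves with the turntable; after the quarter turn it is at -x of the stand, nearest the robot.
- neck_open (a point): The same point of the other canister, in the open at the start; its cap stays on.
- cap_a: One of two alike grey caps; either may sit on either canister (compare with the neck points). Skirt 60 dia, 23 high; on it a solid round grip knob 40 dia, 30 high (23 to 53 above the origin). 50 to 100 g. Origin: centre of its underside, z up, yaw turns with the cap. Inside, the canister's T-shaped neck reaches 18 above the underside.
- cap_b: The other cap, same shape. One cap opens counterclockwise, one clockwise; unmarked, not known beforehand. Wrong way: blocked within 10 degrees. Right way: turns freely, and lifts straight off once 60 to 110 degrees (best 87) from its start. About 1.5 mm of play.
- pawn: Wooden pawn, 55 tall, loose on the middle of the turntable; leave it. Origin at the centre of its underside.
- dice_cup: Black open cup, 76 dia, 85 tall; bystander. Origin at the centre of its underside.
- card_game: Red game box 100 x 70 x 30; bystander. Origin at the centre of its underside.
- ring_tower: Stacking ring tower, 90 dia, 122 tall; bystander. Origin at the centre of its underside.
- toy_car: Wooden toy car, 100 x 67 x 57; bystander. Origin at the centre of its underside.
- marble_jar: Glass jar, 72 dia, 100 tall; bystander. Origin at the centre of its underside.
- puzzle_box: Flat cardboard box 130 x 130 x 45; bystander. Origin at the centre of its underside.
Mind the look-alikes: they are no part of the job. Leave any green or yellow look-alike of the cap_b alone.

How it is judged:
By the outcome, as a careful person would: the job done as asked, in the order asked, and still so for the second after the job is handed in, while the arm keeps its last pose, push and grip.
It also fails if it takes over 58 s, if anything falls off the work surface, if the arm or the gripper's body presses on something with over 40 N, if the wrist force passes 120 N, or if a joint passes its speed limit or range.

## Working session

There is one attempt and no reset: what is moved stays moved. The work goes in short steps, Python scripts to look and compute and a shell command to move; the robot and the scene stay as the last step left them, time stands still between calls to the robot, and variables do not carry over. Pictures are saved under pics/ and viewed, about 8 in all and at most 12, crops included, and the job is handed in when it is done.

```bash
mkdir -p pics
cat > h.py <<'E'
import numpy as np, cv2, json
from scipy.spatial.transform import Rotation as R
from bench import r, camera, close_job
def snap(name,fn,crop=None,scale=1):
    c=camera(name); im=c["color"].copy()
    json.dump({k:np.asarray(c[k]).tolist() for k in("fx","fy","cx","cy","eye","orientation")},open(f"pics/{fn}.json","w"))
    cv2.imwrite(f"pics/{fn}_full.png",im)
    if crop: x0,y0,x1,y1=crop; im=im[y0:y1,x0:x1]
    if scale!=1: im=cv2.resize(im,None,fx=scale,fy=scale,interpolation=cv2.INTER_CUBIC)
    cv2.imwrite(f"pics/{fn}.png",im)
def cam(fn):
    c=json.load(open(f"pics/{fn}.json")); o=np.array(c["orientation"])
    M=R.from_quat(o).as_matrix() if o.size==4 else o
    return c,M
def at(fn,u,v,z):
    c,M=cam(fn); d=M@np.array([(u-c["cx"])/c["fx"],(v-c["cy"])/c["fy"],1]); e=np.array(c["eye"])
    return e+d*(z-e[2])/d[2]
def px(fn,p):
    c,M=cam(fn); q=M.T@(np.array(p)-c["eye"]); return c["fx"]*q[0]/q[2]+c["cx"],c["fy"]*q[1]/q[2]+c["cy"]
def goal(p,yaw=None):
    """shift in tool axes to world p, current tool"""
    s=r.read_state(); M=R.from_quat(s["eef_rot"]).as_matrix()
    return M.T@(np.array(p)-s["ee_pos"])
def st():
    s=r.read_state(); print("t",s["time"],"p",np.round(s["ee_pos"],4),"F",np.round(s["ft_force"],1),"w",s["width"],"j",np.round(s["joint_positions"],2))
    print(np.round(R.from_quat(s["eef_rot"]).as_matrix(),3).tolist())
E
python3 - <<'E'
from h import *
snap("scene","s0");snap("top","t0");st()
print(cam("t0")[0],cam("s0")[0])
E
```

```text
t 0.1 p [0.2789 0.5589 0.1846] F [-0.4  0.2  0.3] w 0.0868481590019519 j [-1.13  0.33 -0.06  1.46  0.02  1.35 -0.09]
[[0.446, 0.895, -0.0], [0.895, -0.446, -0.001], [-0.001, 0.0, -1.0]]
{'fx': 526.410459287879, 'fy': 526.410459287879, 'cx': 317.99318866120313, 'cy': 236.91760996482208, 'eye': [0.3993485491514309, -0.024895242908827133, 1.454262145329579], 'orientation': [-0.6994934118268958, 0.7129544627867759, -0.031514856327274, 0.03757279113746988]} {'fx': 510.5841960301954, 'fy': 510.5841960301954, 'cx': 321.35717208956123, 'cy': 243.1489354358354, 'eye': [0.9993915156934358, -0.4508522453903318, 1.091074587939502], 'orientation': [0.8798954814775717, 0.3772492465535207, -0.1194216910399604, -0.2630692064064309]}
```

View pics/t0.png

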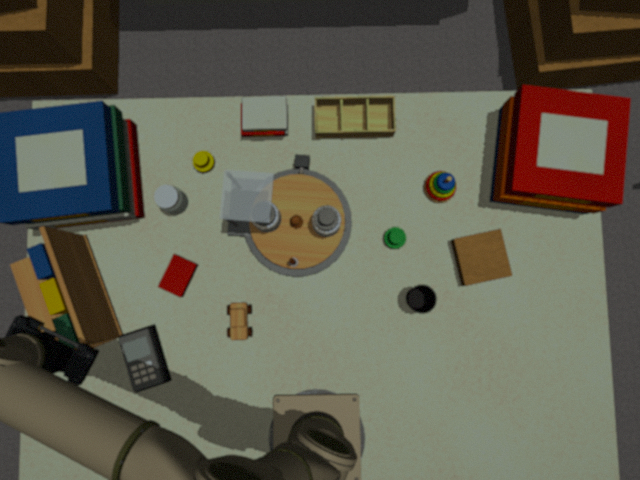

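View pics/s0.png

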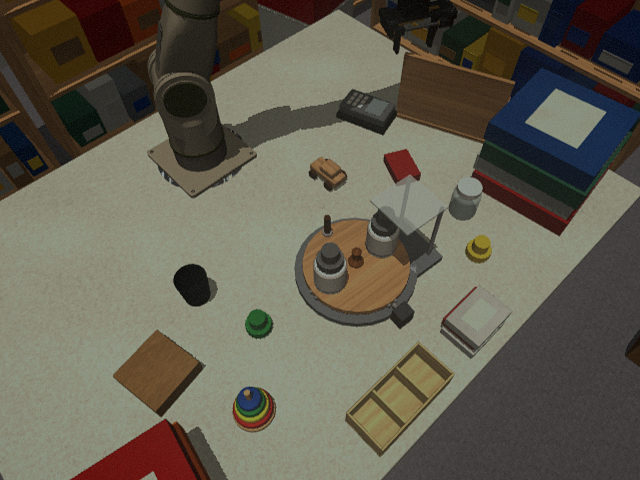

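The top view shows three kinds of cap: grey ones on the turntable at (265,215) under the canopy and (326,220) in the open, a green decoy at (395,237) and a yellow one at (203,160). The handle peg is at about (292,262) and the steel detent block at (302,161). I want the peg first, then the grey cap that is now under the canopy. I'll check both in one enlarged crop.

Run:
```python
from h import *
im=cv2.imread("pics/t0.png")[140:290,200:400]
cv2.imwrite("pics/t0c.png",cv2.resize(im,None,fx=4,fy=4,interpolation=cv2.INTER_CUBIC))
```

```text
(no output)
```

View pics/t0c.png

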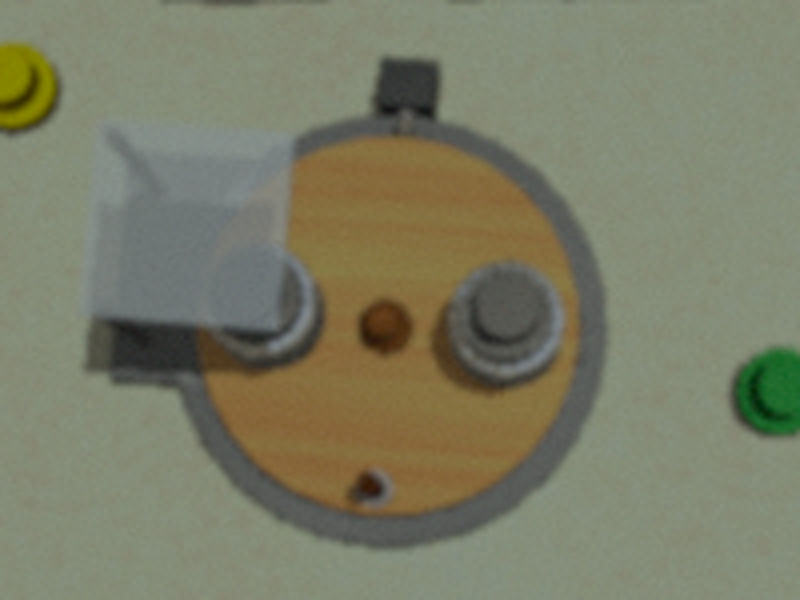

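The crop confirms it: turntable centre at about (297.2,221.5), handle top at (293,261), detent block at (302,161). The canopy cap is partly under the plate and the open cap's knob is at (327,216).

Run:
```python
from h import *
C=at("t0",297.0,221.3,.04);H=at("t0",292.7,260.8,.106);B=at("t0",302,160.7,.046);K=at("t0",327,215.8,.174)
print("C",C,"H",H,"B",B,"K",K)
d=(C-H)[:2];print(np.hypot(*d),np.degrees(np.arctan2(d[1],d[0])));d=(B-C)[:2];print(np.hypot(*d),np.degrees(np.arctan2(d[1],d[0])))
d=(K-C)[:2];print(np.hypot(*d),np.degrees(np.arctan2(d[1],d[0]))+90)
for n,u,v,z in[("car",239,320,.0),("red",178,275,.03),("cup",421,298,.085)]: print(n,at("t0",u,v,z))
for n,p in [("C",C),("H",H),("B",B)]: print(n,px("s0",p))
```

```text
C [0.58174467 0.04200427 0.04      ] H [0.47142542 0.05140791 0.106     ] B [0.74725444 0.02562959 0.046     ] K [ 0.57659899 -0.03814301  0.174     ]
0.11071931214813632 -4.872132089876796
0.16631780760387055 -5.650159217375942
0.08031228788736733 -3.6735064005268327
car [0.31779603 0.20671444 0.        ]
red [0.44297753 0.36676301 0.03      ]
cup [ 0.37024165 -0.2771322   0.085     ]
C (np.float64(356.0487820632146), np.float64(262.20820113129037))
H (np.float64(327.1431575910092), np.float64(217.14562781289834))
B (np.float64(403.5278571431161), np.float64(310.3472625785022))
```

```bash
cat >> h.py <<'E'
def plan(p,yaw):
    s=r.read_state(); M=R.from_quat(s["eef_rot"]).as_matrix(); a=np.radians(yaw)
    T=np.array([[np.cos(a),np.sin(a),0],[np.sin(a),-np.cos(a),0],[0,0,-1]])
    d=M.T@(np.array(p)-s["ee_pos"]); w=R.from_matrix(M.T@T).as_rotvec()/2
    print("p",np.round(p,3),"yaw",yaw,"| xyz",np.round(d,4),"a",np.round(w,4), "|d|",round(float(np.linalg.norm(d)),3),"rot rows",round(float(np.degrees(2*np.linalg.norm(w))/7.16),1))
E
python3 - <<'E'
from h import *
plan([.40,.10,.2],-35)
E
```

```text
p [0.4 0.1 0.2] yaw -35 | xyz [-0.3566  0.3133 -0.015 ] a [6.000e-04 4.000e-04 8.594e-01] |d| 0.475 rot rows 13.8
```

```bash
python3 -m crank '[{"x":-0.356,"y":0.313,"z":-0.015,"az":0.86},{"x":-0.356,"y":0.313,"z":-0.015,"az":0.86},{"x":-0.356,"y":0.313,"z":-0.015,"az":0.86},{"x":-0.356,"y":0.313,"z":-0.015,"az":0.86},{"x":-0.356,"y":0.313,"z":-0.015,"az":0.86}]'
python3 - <<'E'
from h import *
st();plan([.40,.10,.2],-35);plan([.471,.052,.2],-95)
E
```

```text
t 0.1 p [0.2789 0.5589 0.1846] F [-0.4  0.2  0.3] w 0.0868481590019519 j [-1.13  0.33 -0.06  1.46  0.02  1.35 -0.09]
[[0.446, 0.895, -0.0], [0.895, -0.446, -0.001], [-0.001, 0.0, -1.0]]
p [0.4 0.1 0.2] yaw -35 | xyz [-0.3566  0.3133 -0.015 ] a [6.000e-04 4.000e-04 8.594e-01] |d| 0.475 rot rows 13.8
p [0.471 0.052 0.2  ] yaw -95 | xyz [-0.3678  0.3982 -0.015 ] a [9.000e-04 1.000e-04 1.383e+00] |d| 0.542 rot rows 22.1schema error: expected keys x, y, z, ax, ay, az, claw
```

```bash
python3 -m crank '[{"x":-0.356,"y":0.313,"z":-0.015,"ax":0,"ay":0,"az":0.86,"claw":-1},{"x":-0.356,"y":0.313,"z":-0.015,"ax":0,"ay":0,"az":0.86,"claw":-1},{"x":-0.356,"y":0.313,"z":-0.015,"ax":0,"ay":0,"az":0.86,"claw":-1},{"x":-0.356,"y":0.313,"z":-0.015,"ax":0,"ay":0,"az":0.86,"claw":-1},{"x":-0.356,"y":0.313,"z":-0.015,"ax":0,"ay":0,"az":0.86,"claw":-1}]'
python3 - <<'E'
from h import *
st();plan([.40,.10,.2],-35);plan([.471,.052,.2],-95)
E
```

```text
time: 0.52
ee_pos: [0.3322, 0.3558, 0.1914]
eef_rot: [0.972, 0.236, -0.0, 0.0]
ft_force: [0.9, -0.1, 0.9]
width: 0.0873
t 0.5167 p [0.3322 0.3558 0.1914] F [ 0.9 -0.1  0.9] w 0.08731808441678868 j [-0.99  0.02  0.08  1.81 -0.    1.31 -0.43]
[[0.888, 0.459, -0.001], [0.459, -0.888, -0.0], [-0.001, -0.0, -1.0]]
p [0.4 0.1 0.2] yaw -35 | xyz [-0.0572  0.2584 -0.0085] a [2.000e-04 3.000e-04 5.439e-01] |d| 0.265 rot rows 8.7
p [0.471 0.052 0.2  ] yaw -95 | xyz [-0.0162  0.3336 -0.0086] a [3.0000e-04 2.0000e-04 1.0675e+00] |d| 0.334 rot rows 17.1
```

```bash
python3 -m crank '[{"x":-0.057,"y":0.258,"z":-0.008,"ax":0,"ay":0,"az":0.8,"claw":-1},{"x":-0.057,"y":0.258,"z":-0.008,"ax":0,"ay":0,"az":0.8,"claw":-1},{"x":-0.057,"y":0.258,"z":-0.008,"ax":0,"ay":0,"az":0.8,"claw":-1},{"x":-0.057,"y":0.258,"z":-0.008,"ax":0,"ay":0,"az":0.8,"claw":-1},{"x":-0.057,"y":0.258,"z":-0.008,"ax":0,"ay":0,"az":0.8,"claw":-1}]'
python3 - <<'E'
from h import *
st();plan([.471,.052,.2],-95)
E
```

```text
time: 0.93
ee_pos: [0.3867, 0.1549, 0.1981]
eef_rot: [0.997, -0.074, -0.0, -0.0]
ft_force: [0.2, 0.9, 0.4]
width: 0.0871
t 0.9333 p [0.3867 0.1549 0.1981] F [0.2 0.9 0.4] w 0.08708396594580868 j [-0.78 -0.16  0.26  1.96  0.04  1.34 -0.68]
[[0.989, -0.148, -0.0], [-0.148, -0.989, 0.0], [-0.0, -0.0, -1.0]]
p [0.471 0.052 0.2  ] yaw -95 | xyz [ 0.0985  0.0894 -0.002 ] a [-1.00e-04  2.00e-04  7.55e-01] |d| 0.133 rot rows 12.1
```

```bash
python3 -m crank '[{"x":0.03,"y":0.03,"z":0,"ax":0,"ay":0,"az":0.75,"claw":-1},{"x":0.05,"y":0.045,"z":0,"ax":0,"ay":0,"az":0.75,"claw":-1},{"x":0.098,"y":0.089,"z":0,"ax":0,"ay":0,"az":0.75,"claw":-1},{"x":0.098,"y":0.089,"z":0,"ax":0,"ay":0,"az":0.75,"claw":-1},{"x":0.098,"y":0.089,"z":0,"ax":0,"ay":0,"az":0.75,"claw":-1}]'
python3 - <<'E'
from h import *
st();plan([.471,.052,.2],-95)
E
```

```text
time: 1.35
ee_pos: [0.4734, 0.0501, 0.198]
eef_rot: [0.925, -0.38, 0.001, 0.001]
ft_force: [0.2, -0.3, -0.0]
width: 0.0868
t 1.35 p [0.4734 0.0501 0.198 ] F [ 0.2 -0.3 -0. ] w 0.08676796885102075 j [-0.63 -0.03  0.42  1.84  0.01  1.32 -0.99]
[[0.711, -0.703, 0.001], [-0.703, -0.711, -0.002], [0.002, 0.001, -1.0]]
p [0.471 0.052 0.2  ] yaw -95 | xyz [-0.003   0.0003 -0.002 ] a [-0.     -0.0009  0.4391] |d| 0.004 rot rows 7.0
```

```bash
python3 -m crank '[{"x":-0.003,"y":0,"z":0.0,"ax":0,"ay":0,"az":0.439,"claw":-1},{"x":-0.003,"y":0,"z":0.02,"ax":0,"ay":0,"az":0.439,"claw":-1},{"x":-0.003,"y":0,"z":0.04,"ax":0,"ay":0,"az":0.439,"claw":-1},{"x":-0.003,"y":0,"z":0.04,"ax":0,"ay":0,"az":0.439,"claw":-1},{"x":-0.003,"y":0,"z":0.04,"ax":0,"ay":0,"az":0.439,"claw":-1}]'
python3 -m crank '[{"x":0,"y":0,"z":0.0,"ax":0,"ay":0,"az":0.125,"claw":-1},{"x":0,"y":0,"z":0,"ax":0,"ay":0,"az":0.125,"claw":-1},{"x":0,"y":0,"z":0,"ax":0,"ay":0,"az":0.125,"claw":-1},{"x":0,"y":0,"z":0,"ax":0,"ay":0,"az":0.125,"claw":-1},{"x":0,"y":0,"z":0,"ax":0,"ay":0,"az":0.125,"claw":-1}]'
python3 - <<'E'
from h import *
st();plan([.471,.052,.073],-95)
snap("wrist","w1"); print(px("w1",[.471,.052,.106]),cam("w1")[0]["eye"])
E
```

```text
time: 1.77
ee_pos: [0.4681, 0.0568, 0.1567]
eef_rot: [0.765, -0.644, -0.001, 0.001]
ft_force: [-0.4, 0.1, -0.1]
width: 0.0868
time: 2.18
ee_pos: [0.469, 0.0571, 0.158]
eef_rot: [-0.683, 0.73, 0.0, -0.0]
ft_force: [-0.0, 0.1, -0.2]
width: 0.0871
t 2.1833 p [0.469  0.0571 0.158 ] F [-0.   0.1 -0.2] w 0.08714341809442415 j [-0.63 -0.    0.41  1.91  0.    1.24 -1.85]
[[-0.067, -0.998, -0.0], [-0.998, 0.067, 0.0], [-0.0, 0.0, -1.0]]
p [0.471 0.052 0.073] yaw -95 | xyz [ 0.005  -0.0023  0.085 ] a [0.0001 0.     0.0102] |d| 0.085 rot rows 0.2
(np.float64(333.72643451245455), np.float64(234.6969804697566)) [0.5456664701705237, 0.05274222778609351, 0.35792476249917193]
```

View pics/w1.png

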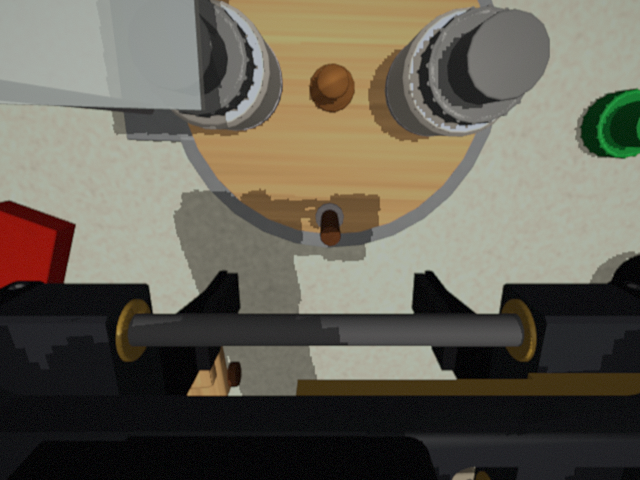

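The peg top is at about (330,236), within 2 mm of the predicted (334,235), and it is centred between the open fingers.

```bash
python3 -m crank '[{"x":0.006,"y":-0.002,"z":0.02,"ax":0,"ay":0,"az":0.01,"claw":-1},{"x":0.006,"y":-0.002,"z":0.04,"ax":0,"ay":0,"az":0.01,"claw":-1},{"x":0.006,"y":-0.002,"z":0.065,"ax":0,"ay":0,"az":0.01,"claw":-1},{"x":0.006,"y":-0.002,"z":0.085,"ax":0,"ay":0,"az":0.01,"claw":-0.4},{"x":0.006,"y":-0.002,"z":0.085,"ax":0,"ay":0,"az":0.01,"claw":0}]' 10
python3 -m crank '[{"x":0,"y":0,"z":0,"ax":0,"ay":0,"az":0,"claw":0.4},{"x":0,"y":0,"z":0,"ax":0,"ay":0,"az":0,"claw":0.6},{"x":0,"y":0,"z":0,"ax":0,"ay":0,"az":0,"claw":1},{"x":0,"y":0,"z":0,"ax":0,"ay":0,"az":0,"claw":1},{"x":0,"y":0,"z":0,"ax":0,"ay":0,"az":0,"claw":1}]' 15
python3 - <<'E'
from h import *
print(at("w1",330,236,.106))
st();C=np.array([.582,.042])
P=r.read_state()["ee_pos"]; print(P[:2]-C,np.hypot(*(P[:2]-C)))
E
```

```text
time: 2.65
ee_pos: [0.4682, 0.0504, 0.0698]
eef_rot: [-0.675, 0.738, 0.001, -0.003]
ft_force: [-1.0, 0.9, -0.3]
width: 0.0801
time: 3.07
ee_pos: [0.4713, 0.0512, 0.074]
eef_rot: [-0.674, 0.738, -0.0, 0.001]
ft_force: [0.0, -0.0, 0.8]
width: 0.0484
[0.4701796  0.05483395 0.106     ]
t 3.0667 p [0.4713 0.0512 0.074 ] F [ 0.  -0.   0.8] w 0.04839008891110013 j [-0.61  0.09  0.42  2.01 -0.04  1.05 -1.82]
[[-0.091, -0.996, 0.001], [-0.996, 0.091, 0.001], [-0.001, -0.001, -1.0]]
[-0.11068211  0.00921887] 0.1110653713226443
```

```bash
for i in 1; do python3 -m crank '[{"x":0,"y":0,"z":0,"ax":0,"ay":0,"az":0,"claw":1},{"x":0,"y":0,"z":0,"ax":0,"ay":0,"az":0,"claw":1},{"x":0,"y":0,"z":0,"ax":0,"ay":0,"az":0,"claw":1},{"x":0,"y":0,"z":0,"ax":0,"ay":0,"az":0,"claw":1},{"x":0,"y":0,"z":0,"ax":0,"ay":0,"az":0,"claw":1}]' 15; done
python3 - <<'E'
from h import *
st()
C=np.array([.582,.042]);P=np.array([.471,.052]);v=P-C
for a in(18,36,54,72,90):
    w=R.from_euler('z',a,degrees=True).apply([*v,0])[:2]; plan([*(C+w),.074],-95+a)
E
```

```text
time: 3.48
ee_pos: [0.4707, 0.051, 0.0731]
eef_rot: [-0.674, 0.739, 0.0, -0.0]
ft_force: [-0.0, -0.3, 0.0]
width: 0.0148
t 3.4833 p [0.4707 0.051  0.0731] F [-0.  -0.3  0. ] w 0.014827814974235142 j [-0.61  0.09  0.42  2.01 -0.04  1.05 -1.82]
[[-0.091, -0.996, -0.0], [-0.996, 0.091, 0.0], [-0.0, 0.0, -1.0]]
p [0.473 0.017 0.074] yaw -77 | xyz [ 0.0334 -0.0057 -0.0009] a [ 0.     0.    -0.159] |d| 0.034 rot rows 2.5
p [ 0.486 -0.015  0.074] yaw -59 | xyz [ 0.0645 -0.0216 -0.0009] a [ 0.      0.     -0.3161] |d| 0.068 rot rows 5.1
p [ 0.509 -0.042  0.074] yaw -41 | xyz [ 0.0891 -0.0463 -0.0009] a [ 0.      0.     -0.4732] |d| 0.1 rot rows 7.6
p [ 0.538 -0.06   0.074] yaw -23 | xyz [ 0.1049 -0.0774 -0.0009] a [ 0.      0.     -0.6303] |d| 0.13 rot rows 10.1
p [ 0.572 -0.069  0.074] yaw -5 | xyz [ 0.1103 -0.1118 -0.0009] a [ 0.      0.     -0.7873] |d| 0.157 rot rows 12.6
```

```bash
python3 -m crank '[{"x":0.006,"y":0,"z":0,"ax":0,"ay":0,"az":-0.026,"claw":1},{"x":0.012,"y":-0.0006,"z":0,"ax":0,"ay":0,"az":-0.052,"claw":1},{"x":0.0174,"y":-0.0014,"z":0,"ax":0,"ay":0,"az":-0.079,"claw":1},{"x":0.023,"y":-0.0024,"z":0,"ax":0,"ay":0,"az":-0.105,"claw":1},{"x":0.0287,"y":-0.0038,"z":0,"ax":0,"ay":0,"az":-0.131,"claw":1}]' 15
python3 - <<'E'
from h import *
st()
C=np.array([.582,.042]);P=np.array([.471,.052]);v=P-C
for a in(20,25,30,35,40):
    w=R.from_euler('z',a,degrees=True).apply([*v,0])[:2]; plan([*(C+w),.073],-95+a)
E
```

```text
time: 3.9
ee_pos: [0.4718, 0.0219, 0.0731]
eef_rot: [0.766, -0.643, -0.0, -0.0]
ft_force: [0.1, 0.2, 1.0]
width: 0.0006
t 3.9 p [0.4718 0.0219 0.0731] F [0.1 0.2 1. ] w 0.0005650523352677575 j [-0.56  0.09  0.44  2.01 -0.04  1.05 -1.5 ]
[[0.173, -0.985, -0.0], [-0.985, -0.173, 0.0], [-0.0, 0.0, -1.0]]
p [0.474 0.013 0.073] yaw -75 | xyz [ 0.0087 -0.0009  0.0001] a [ 0.      0.0001 -0.0442] |d| 0.009 rot rows 0.7
p [0.477 0.004 0.073] yaw -70 | xyz [ 0.0184 -0.0022  0.0001] a [ 0.      0.0001 -0.0878] |d| 0.019 rot rows 1.4
p [ 0.481 -0.005  0.073] yaw -65 | xyz [ 0.0279 -0.0043  0.0001] a [ 0.000e+00  1.000e-04 -1.314e-01] |d| 0.028 rot rows 2.1
p [ 0.485 -0.013  0.073] yaw -60 | xyz [ 0.0371 -0.0072  0.0001] a [ 0.000e+00  1.000e-04 -1.751e-01] |d| 0.038 rot rows 2.8
p [ 0.491 -0.022  0.073] yaw -55 | xyz [ 0.0461 -0.0109  0.0001] a [ 0.000e+00  1.000e-04 -2.187e-01] |d| 0.047 rot rows 3.5
```

The fingers shut fully, so the peg was not between them. I need to look.

Run:
```python
from h import *
snap("wrist","w2")
snap("scene","s1",(260,150,440,330),3)
print([px("w2",r.read_state()["ee_pos"]), px("w2",[.471,.052,.106]),px("w2",[.471,.052,.04])])
e=r.read_state()["ee_pos"];q=px("s1",e);print("tcp in crop",(q[0]-260)*3,(q[1]-150)*3)
```

```text
[(np.float64(328.3943879396176), np.float64(263.0958217272757)), (np.float64(269.3656562171906), np.float64(278.30081864271835)), (np.float64(284.04852651840275), np.float64(239.97156272953958))]
tcp in crop 175.03317061163125 246.7901271644922
```

View pics/w2.png

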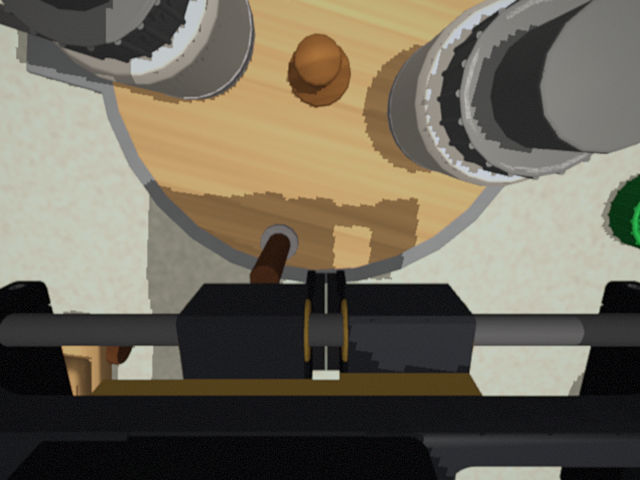

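View pics/s1.png

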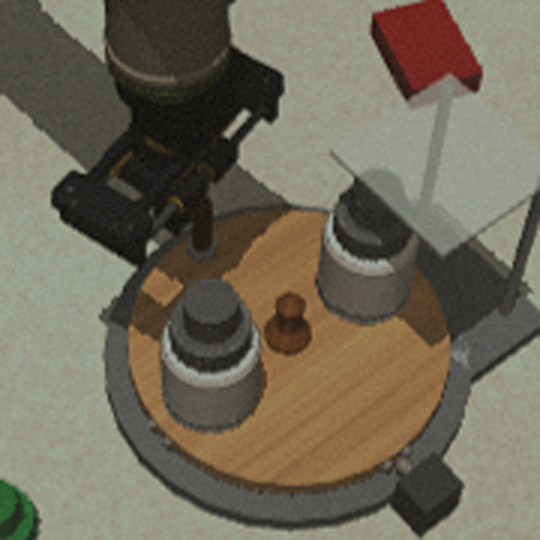

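In w2 the peg is where I computed it, with its base at (282,240) and its top at about (267,272). The shut fingertips at (325,272) appear outboard of the projected TCP at (328,263). I'll draw reference points on crops of both views to size the offset.

Run:
```python
from h import *
e=np.array(r.read_state()["ee_pos"]); M=R.from_quat(r.read_state()["eef_rot"]).as_matrix()
out=[]
for fn,(x0,y0,x1,y1) in(("w2",(250,220,390,340)),("s1",(275,185,345,245))):
    k=400//(x1-x0) if fn=="w2" else 5.7
    k=400/(x1-x0)
    im=cv2.resize(cv2.imread(f"pics/{fn}_full.png")[y0:y1,x0:x1],(400,int(k*(y1-y0))),interpolation=cv2.INTER_CUBIC)
    im=cv2.convertScaleAbs(im,alpha=1.6,beta=30)
    def dot(p,c):
        q=px(fn,p); cv2.circle(im,(int((q[0]-x0)*k),int((q[1]-y0)*k)),3,c,-1)
    dot(e,(0,0,255))
    for s in(-.0095,.0095): dot(e+M@[0,s,0],(0,255,255))
    dot(e+M@[0,0,-.04],(255,0,255))
    dot([.471,.052,.106],(0,255,0)); dot([.471,.052,.04],(255,255,0))
    out.append(im)
h=max(i.shape[0] for i in out); out=[cv2.copyMakeBorder(i,0,h-i.shape[0],0,0,0) for i in out]
cv2.imwrite("pics/cmp.png",np.hstack(out))
print(cam("w2")[0], M.T@(np.array(cam("w2")[0]["eye"])-e)); print(cam("w2")[1].T@M)
```

```text
{'fx': 352.8254095470306, 'fy': 352.8254095470306, 'cx': 325.5897562214995, 'cy': 233.8159476384336, 'eye': [0.5474573335723004, 0.035863056856044954, 0.27300822524163654], 'orientation': [0.757385025931709, -0.6373927699622954, -0.09164185526138592, 0.10816723005822203]} [-0.00155794 -0.07690339 -0.19988442]
[[ 9.99998934e-01 -9.89338931e-04  1.07432984e-03]
 [ 1.25110583e-03  9.59803008e-01 -2.80671730e-01]
 [-7.53465543e-04  2.80672775e-01  9.59803222e-01]]
```

View pics/cmp.png

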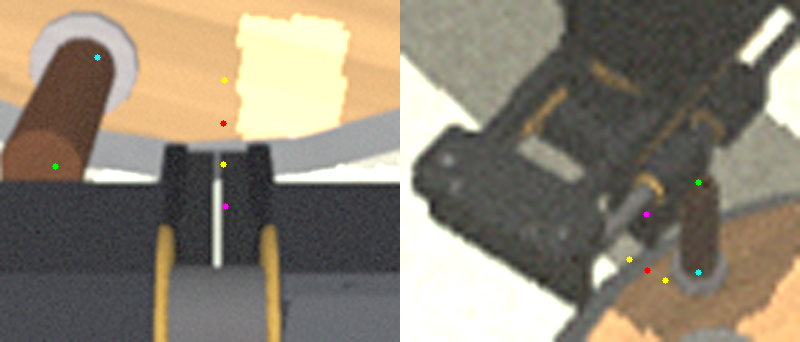

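Run:
```python
from h import *
for z in(.07,.08,.09,.1,.11,.12): print(z,at("w2",326,271.5,z)[:2],at("s1",318.75,228.2,z)[:2])
s=r.read_state();print(s["ee_pos"], r.tcp_to_grasp, [a for a in dir(r) if a[0]!='_'])
```

```text
0.07 [0.46503537 0.02152032] [0.46217757 0.03170547]
0.08 [0.4690954  0.02222683] [0.46743883 0.02697949]
0.09 [0.47315543 0.02293334] [0.47270009 0.02225351]
0.1 [0.47721546 0.02363985] [0.47796135 0.01752753]
0.11 [0.48127549 0.02434636] [0.48322261 0.01280155]
0.12 [0.48533552 0.02505287] [0.48848387 0.00807557]
[0.47193855 0.02124884 0.07312406] -0.0187 ['PlanningError', 'read_state', 'tcp_to_grasp']
```

Triangulating the shut fingertips from both views gives about (0.473, 0.022, 0.090). The xy agrees with the TCP, but the tips sit about 17 mm or more higher than reported, so they probably closed just above or at the peg's top. I'll lift, reopen, go back and grasp lower.

```bash
python3 - <<'E'
from h import *
plan([.4705,.0545,.14],-95)
E
python3 -m crank '[{"x":0,"y":0,"z":-0.03,"ax":0,"ay":0,"az":0,"claw":1},{"x":0,"y":0,"z":-0.06,"ax":0,"ay":0,"az":0,"claw":0},{"x":-0.015,"y":0,"z":-0.067,"ax":0,"ay":0,"az":0.07,"claw":-1},{"x":-0.032,"y":-0.004,"z":-0.067,"ax":0,"ay":0,"az":0.13,"claw":-1},{"x":-0.032,"y":-0.004,"z":-0.067,"ax":0,"ay":0,"az":0.13,"claw":-1}]'
python3 -m crank '[{"x":0,"y":0,"z":0,"ax":0,"ay":0,"az":0,"claw":-1},{"x":0,"y":0,"z":0,"ax":0,"ay":0,"az":0,"claw":-1},{"x":0,"y":0,"z":0,"ax":0,"ay":0,"az":0,"claw":-1},{"x":0,"y":0,"z":0,"ax":0,"ay":0,"az":0,"claw":-1},{"x":0,"y":0,"z":0,"ax":0,"ay":0,"az":0,"claw":-1}]'
python3 - <<'E'
from h import *
st();plan([.4705,.0545,.05],-95)
E
```

```text
p [0.47  0.054 0.14 ] yaw -95 | xyz [-0.033  -0.0042 -0.0669] a [-0.000e+00 -1.000e-04  1.289e-01] |d| 0.075 rot rows 2.1
time: 4.42
ee_pos: [0.4707, 0.058, 0.1409]
eef_rot: [-0.672, 0.74, 0.0, 0.001]
ft_force: [-0.5, 0.8, -1.4]
width: 0.0196
time: 4.83
ee_pos: [0.4703, 0.0538, 0.14]
eef_rot: [-0.675, 0.738, 0.0, -0.0]
ft_force: [-0.1, 0.5, -0.5]
width: 0.0524
t 4.8333 p [0.4703 0.0538 0.14  ] F [-0.1  0.5 -0.5] w 0.05244655651308945 j [-0.61  0.02  0.4   1.93 -0.01  1.2  -1.86]
[[-0.089, -0.996, -0.0], [-0.996, 0.089, -0.0], [0.0, 0.0, -1.0]]
p [0.47  0.054 0.05 ] yaw -95 | xyz [-0.0007 -0.0002  0.09  ] a [ 0.0002 -0.0001 -0.0011] |d| 0.09 rot rows 0.0
```

```bash
python3 -m crank '[{"x":-0.0007,"y":0,"z":0.03,"ax":0,"ay":0,"az":0,"claw":-0.2},{"x":-0.0007,"y":0,"z":0.06,"ax":0,"ay":0,"az":0,"claw":-0.2},{"x":-0.0007,"y":0,"z":0.08,"ax":0,"ay":0,"az":0,"claw":-0.2},{"x":-0.0007,"y":0,"z":0.09,"ax":0,"ay":0,"az":0,"claw":0.3},{"x":-0.0007,"y":0,"z":0.09,"ax":0,"ay":0,"az":0,"claw":1}]' 15
python3 -m crank '[{"x":0,"y":0,"z":0,"ax":0,"ay":0,"az":0,"claw":1},{"x":0,"y":0,"z":0,"ax":0,"ay":0,"az":0,"claw":1},{"x":0,"y":0,"z":0,"ax":0,"ay":0,"az":0,"claw":1},{"x":0,"y":0,"z":0,"ax":0,"ay":0,"az":0,"claw":1},{"x":0,"y":0,"z":0,"ax":0,"ay":0,"az":0,"claw":1}]' 15
python3 -m crank '[{"x":0,"y":0,"z":0,"ax":0,"ay":0,"az":0,"claw":1},{"x":0,"y":0,"z":0,"ax":0,"ay":0,"az":0,"claw":1},{"x":0,"y":0,"z":0,"ax":0,"ay":0,"az":0,"claw":1},{"x":0,"y":0,"z":0,"ax":0,"ay":0,"az":0,"claw":1},{"x":0,"y":0,"z":0,"ax":0,"ay":0,"az":0,"claw":1}]' 15
python3 - <<'E'
from h import *
st()
E
```

```text
time: 5.25
ee_pos: [0.469, 0.0544, 0.0483]
eef_rot: [-0.675, 0.738, 0.001, -0.002]
ft_force: [-0.1, -0.6, 0.5]
width: 0.0452
time: 5.67
ee_pos: [0.4711, 0.055, 0.0509]
eef_rot: [-0.675, 0.738, -0.0, 0.001]
ft_force: [-0.5, -1.2, 4.3]
width: 0.0151
time: 6.08
ee_pos: [0.4711, 0.055, 0.0509]
eef_rot: [-0.675, 0.738, -0.0, 0.001]
ft_force: [-1.0, -0.8, 6.4]
width: 0.0154
t 6.0833 p [0.4711 0.055  0.0509] F [-1.  -0.8  6.4] w 0.01540897751537218 j [-0.59  0.13  0.41  2.03 -0.06  1.   -1.82]
[[-0.089, -0.996, 0.001], [-0.996, 0.089, 0.0], [-0.001, -0.001, -1.0]]
```

Gripped now: the width holds at 15.4 mm. Next I'll compute the arc.

```bash
cat > arc.py <<'E'
from h import *
import sys
C=np.array([.582,.042]);v=np.array([.4711,.055])-C
for a in map(float,sys.argv[1:]):
    w=R.from_euler('z',a,degrees=True).apply([*v,0])[:2]; plan([*(C+w),.051],-95.1+a)
E
python3 arc.py 4 8 12 16 20
```

```text
p [0.47  0.047 0.051] yaw -91.1 | xyz [ 0.0078 -0.0001 -0.0001] a [-0.0006  0.0003 -0.0351] |d| 0.008 rot rows 0.6
p [0.47  0.039 0.051] yaw -87.1 | xyz [ 0.0156 -0.0007 -0.0001] a [-0.0006  0.0003 -0.07  ] |d| 0.016 rot rows 1.1
p [0.471 0.032 0.051] yaw -83.1 | xyz [ 0.0233 -0.0018 -0.0001] a [-0.0006  0.0002 -0.1049] |d| 0.023 rot rows 1.7
p [0.472 0.024 0.051] yaw -79.1 | xyz [ 0.0309 -0.0035 -0.0001] a [-0.0006  0.0002 -0.1398] |d| 0.031 rot rows 2.2
p [0.473 0.016 0.051] yaw -75.1 | xyz [ 0.0384 -0.0057 -0.0001] a [-0.0006  0.0002 -0.1747] |d| 0.039 rot rows 2.8
```

```bash
python3 -m crank '[{"x":0.0078,"y":0,"z":0,"ax":0,"ay":0,"az":-0.035,"claw":1},{"x":0.0156,"y":-0.0007,"z":0,"ax":0,"ay":0,"az":-0.07,"claw":1},{"x":0.0233,"y":-0.0018,"z":0,"ax":0,"ay":0,"az":-0.105,"claw":1},{"x":0.031,"y":-0.0035,"z":0,"ax":0,"ay":0,"az":-0.14,"claw":1},{"x":0.0384,"y":-0.0057,"z":0,"ax":0,"ay":0,"az":-0.175,"claw":1}]' 20
python3 arc.py 25 30 35 40 45
```

```text
time: 6.5
ee_pos: [0.4737, 0.0164, 0.051]
eef_rot: [0.794, -0.608, 0.001, -0.001]
ft_force: [1.3, 1.2, 2.9]
width: 0.0155
p [0.476 0.007 0.051] yaw -70.1 | xyz [ 0.0098  0.0003 -0.    ] a [-0.0012  0.0002 -0.0414] |d| 0.01 rot rows 0.7
p [ 0.479 -0.002  0.051] yaw -65.1 | xyz [ 0.0195 -0.0007 -0.    ] a [-0.0012  0.0001 -0.085 ] |d| 0.019 rot rows 1.4
p [ 0.484 -0.011  0.051] yaw -60.099999999999994 | xyz [ 0.029  -0.0025 -0.    ] a [-1.200e-03  1.000e-04 -1.287e-01] |d| 0.029 rot rows 2.1
p [ 0.489 -0.019  0.051] yaw -55.099999999999994 | xyz [ 0.0384 -0.0051 -0.    ] a [-0.0012  0.     -0.1723] |d| 0.039 rot rows 2.8
p [ 0.494 -0.027  0.051] yaw -50.099999999999994 | xyz [ 0.0475 -0.0085 -0.    ] a [-1.200e-03 -1.000e-04 -2.159e-01] |d| 0.048 rot rows 3.5
```

Left the detent cleanly, and the peg is still held.

```bash
python3 -m crank '[{"x":0.0098,"y":0,"z":0,"ax":0,"ay":0,"az":-0.042,"claw":1},{"x":0.0195,"y":-0.0007,"z":0,"ax":0,"ay":0,"az":-0.085,"claw":1},{"x":0.029,"y":-0.0025,"z":0,"ax":0,"ay":0,"az":-0.129,"claw":1},{"x":0.0384,"y":-0.0051,"z":0,"ax":0,"ay":0,"az":-0.172,"claw":1},{"x":0.0475,"y":-0.0085,"z":0,"ax":0,"ay":0,"az":-0.216,"claw":1}]' 20
python3 arc.py 50 55 60 65 70
```

```text
time: 6.92
ee_pos: [0.4949, -0.0266, 0.051]
eef_rot: [0.906, -0.423, 0.001, -0.001]
ft_force: [5.9, 4.5, 0.0]
width: 0.0154
p [ 0.501 -0.035  0.051] yaw -45.099999999999994 | xyz [ 0.0099  0.0007 -0.    ] a [-0.0017 -0.0005 -0.0429] |d| 0.01 rot rows 0.7
p [ 0.508 -0.041  0.051] yaw -40.099999999999994 | xyz [ 0.0196 -0.0003  0.    ] a [-0.0017 -0.0006 -0.0865] |d| 0.02 rot rows 1.4
p [ 0.515 -0.048  0.051] yaw -35.099999999999994 | xyz [ 0.0292 -0.0021  0.    ] a [-0.0017 -0.0006 -0.1301] |d| 0.029 rot rows 2.1
p [ 0.523 -0.053  0.051] yaw -30.099999999999994 | xyz [ 0.0385 -0.0048  0.    ] a [-0.0017 -0.0007 -0.1738] |d| 0.039 rot rows 2.8
p [ 0.532 -0.058  0.051] yaw -25.099999999999994 | xyz [ 0.0476 -0.0083  0.0001] a [-0.0016 -0.0008 -0.2174] |d| 0.048 rot rows 3.5
```

```bash
python3 -m crank '[{"x":0.0099,"y":0.0005,"z":0,"ax":0,"ay":0,"az":-0.042,"claw":1},{"x":0.0196,"y":0,"z":0,"ax":0,"ay":0,"az":-0.086,"claw":1},{"x":0.029,"y":-0.0018,"z":0,"ax":0,"ay":0,"az":-0.13,"claw":1},{"x":0.0385,"y":-0.0045,"z":0,"ax":0,"ay":0,"az":-0.174,"claw":1},{"x":0.0476,"y":-0.008,"z":0,"ax":0,"ay":0,"az":-0.217,"claw":1}]' 20
python3 arc.py 75 80 84 88 91
```

```text
time: 7.33
ee_pos: [0.5318, -0.0565, 0.051]
eef_rot: [0.976, -0.217, 0.001, -0.002]
ft_force: [3.7, 10.3, 3.8]
width: 0.0149
p [ 0.541 -0.062  0.051] yaw -20.099999999999994 | xyz [0.0103 0.001  0.    ] a [-0.002  -0.0009 -0.0434] |d| 0.01 rot rows 0.7
p [ 0.55  -0.065  0.051] yaw -15.099999999999994 | xyz [ 0.02 -0.    0.  ] a [-0.002 -0.001 -0.087] |d| 0.02 rot rows 1.4
p [ 0.557 -0.067  0.051] yaw -11.099999999999994 | xyz [ 0.0277 -0.0014  0.    ] a [-0.0019 -0.0011 -0.1219] |d| 0.028 rot rows 2.0
p [ 0.565 -0.068  0.051] yaw -7.099999999999994 | xyz [ 0.0352 -0.0033  0.0001] a [-0.0019 -0.0011 -0.1568] |d| 0.035 rot rows 2.5
p [ 0.571 -0.069  0.051] yaw -4.099999999999994 | xyz [ 0.0408 -0.0051  0.0001] a [-0.0019 -0.0012 -0.183 ] |d| 0.041 rot rows 2.9
```

```bash
python3 -m crank '[{"x":0.0103,"y":0,"z":0,"ax":0,"ay":0,"az":-0.043,"claw":1},{"x":0.02,"y":-0.001,"z":0,"ax":0,"ay":0,"az":-0.087,"claw":1},{"x":0.0277,"y":-0.0025,"z":0,"ax":0,"ay":0,"az":-0.122,"claw":1},{"x":0.0352,"y":-0.0045,"z":0,"ax":0,"ay":0,"az":-0.157,"claw":1},{"x":0.039,"y":-0.0058,"z":0,"ax":0,"ay":0,"az":-0.175,"claw":1}]' 20
python3 -m crank '[{"x":0,"y":0,"z":0,"ax":0,"ay":0,"az":0,"claw":1},{"x":0,"y":0,"z":0,"ax":0,"ay":0,"az":0,"claw":1},{"x":0,"y":0,"z":0,"ax":0,"ay":0,"az":0,"claw":1},{"x":0,"y":0,"z":0,"ax":0,"ay":0,"az":0,"claw":0.95},{"x":0,"y":0,"z":0,"ax":0,"ay":0,"az":0,"claw":0.9}]' 3
python3 - <<'E'
from h import *
st(); snap("wrist","w3"); snap("scene","s3")
C=np.array([.582,.042]);p=np.array(r.read_state()["ee_pos"])[:2]-C; print(np.hypot(*p),np.degrees(np.arctan2(p[1],p[0])))
print(at("w3",320,60,.055))
E
```

```text
time: 7.75
ee_pos: [0.5702, -0.0678, 0.051]
eef_rot: [0.999, -0.044, 0.002, -0.001]
ft_force: [0.9, 6.9, 3.6]
width: 0.0152
time: 8.17
ee_pos: [0.5693, -0.0689, 0.0508]
eef_rot: [0.999, -0.046, 0.002, -0.001]
ft_force: [5.7, 3.4, -1.1]
width: 0.0157
t 8.1667 p [ 0.5693 -0.0689  0.0508] F [ 5.7  3.4 -1.1] w 0.015688119949879134 j [-0.24  0.34  0.34  1.78 -0.13  1.05  0.05]
[[0.996, -0.092, 0.003], [-0.092, -0.996, 0.001], [0.003, -0.002, -1.0]]
0.11162916814861602 -96.54635559751797
[0.57656615 0.04306064 0.055     ]
```

View pics/w3.png

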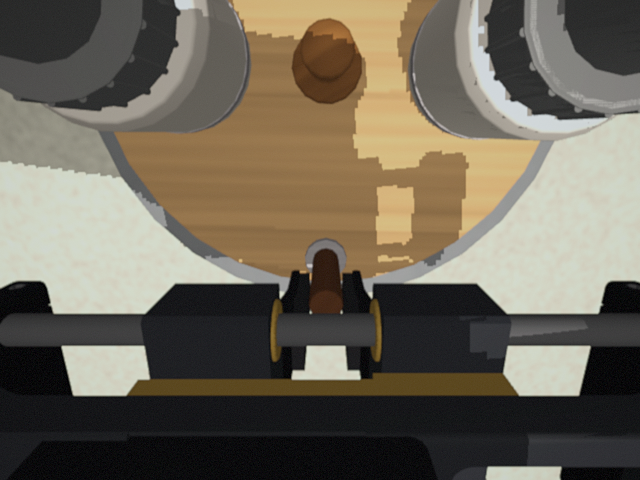

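The peg is held between the fingers at (325,290). The +x force of 5.7 N shows the detent still pulling counterclockwise, so I'll creep forward until that force balances.

```bash
python3 -m crank '[{"x":0.001,"y":0,"z":0,"ax":0,"ay":0,"az":-0.005,"claw":1},{"x":0.002,"y":0,"z":0,"ax":0,"ay":0,"az":-0.009,"claw":1},{"x":0.003,"y":0,"z":0,"ax":0,"ay":0,"az":-0.014,"claw":1},{"x":0.003,"y":0,"z":0,"ax":0,"ay":0,"az":-0.014,"claw":1},{"x":0.003,"y":0,"z":0,"ax":0,"ay":0,"az":-0.014,"claw":1}]' 20
python3 -m crank '[{"x":0.001,"y":0,"z":0,"ax":0,"ay":0,"az":-0.003,"claw":1},{"x":0.002,"y":0,"z":0,"ax":0,"ay":0,"az":-0.006,"claw":1},{"x":0.002,"y":0,"z":0,"ax":0,"ay":0,"az":-0.006,"claw":1},{"x":0.002,"y":0,"z":0,"ax":0,"ay":0,"az":-0.006,"claw":1},{"x":0.002,"y":0,"z":0,"ax":0,"ay":0,"az":-0.006,"claw":1}]' 20
```

```text
time: 8.68
ee_pos: [0.5712, -0.0691, 0.0507]
eef_rot: [0.999, -0.032, 0.001, -0.001]
ft_force: [0.5, 4.9, 4.2]
width: 0.0153
time: 9.1
ee_pos: [0.5726, -0.0692, 0.0507]
eef_rot: [1.0, -0.026, 0.0, -0.001]
ft_force: [-0.5, 5.7, 5.8]
width: 0.0151
```

The force is balanced (-0.5 N) with the peg at the -95° bearing, which is the expected stop. Release, lift, then line up over the front canister.

To keep the 190 mm gripper body clear of the canopy edge, I'll keep the tool yaw between -102° and +6° in world.

```bash
python3 -m crank '[{"x":0,"y":0,"z":0,"ax":0,"ay":0,"az":0,"claw":0.4},{"x":0,"y":0,"z":0,"ax":0,"ay":0,"az":0,"claw":0.2},{"x":0,"y":0,"z":0,"ax":0,"ay":0,"az":0,"claw":0},{"x":0,"y":0,"z":0,"ax":0,"ay":0,"az":0,"claw":-0.3},{"x":0,"y":0,"z":0,"ax":0,"ay":0,"az":0,"claw":-0.6}]' 15
python3 -m crank '[{"x":0,"y":0,"z":-0.04,"ax":0,"ay":0,"az":0,"claw":-1},{"x":0,"y":0,"z":-0.08,"ax":0,"ay":0,"az":0,"claw":-1},{"x":0,"y":0,"z":-0.12,"ax":0,"ay":0,"az":0,"claw":-1},{"x":0,"y":0,"z":-0.16,"ax":0,"ay":0,"az":0,"claw":-1},{"x":0,"y":0,"z":-0.19,"ax":0,"ay":0,"az":0,"claw":-1}]' 15
python3 - <<'E'
from h import *
st(); plan([.502,.049,.24],-5); snap("wrist","w4")
E
```

```text
time: 9.52
ee_pos: [0.5722, -0.0713, 0.05]
eef_rot: [1.0, -0.027, -0.0, 0.0]
ft_force: [0.2, 0.7, -0.9]
width: 0.0407
time: 9.93
ee_pos: [0.5728, -0.0714, 0.2438]
eef_rot: [1.0, -0.027, 0.001, -0.0]
ft_force: [0.8, -0.5, 0.4]
width: 0.0739
t 9.9333 p [ 0.5728 -0.0714  0.2438] F [ 0.8 -0.5  0.4] w 0.07388982367648243 j [-0.26  0.2   0.36  1.52 -0.07  1.43  0.05]
[[0.999, -0.055, 0.003], [-0.055, -0.999, 0.0], [0.003, -0.0, -1.0]]
p [0.502 0.049 0.24 ] yaw -5 | xyz [-0.0773 -0.1163  0.0036] a [-0.0001 -0.0014  0.0164] |d| 0.14 rot rows 0.3
```

Run:
```python
from h import *
snap("scene","s4")
a=cv2.imread("pics/w4_full.png")[0:330]; b=cv2.imread("pics/s4_full.png")[160:330,270:450]
print("pred knob top px",px("w4",[.502,.049,.174]),"peg",px("w4",[.572,-.069,.106]))
a=cv2.resize(a,(640,330)); b=cv2.resize(b,(286,270),interpolation=cv2.INTER_CUBIC)
o=np.zeros((600,640,3),np.uint8); o[:330]=a; o[330:,:286]=b
d=cv2.resize(cv2.imread("pics/s4_full.png")[215:295,290:390],(337,270),interpolation=cv2.INTER_CUBIC); o[330:,300:637]=d
cv2.imwrite("pics/m4.png",o)
```

```text
pred knob top px (np.float64(215.77618024197656), np.float64(74.06840149937423)) peg (np.float64(324.7666178604273), np.float64(211.3137260871104))
```

View pics/m4.png

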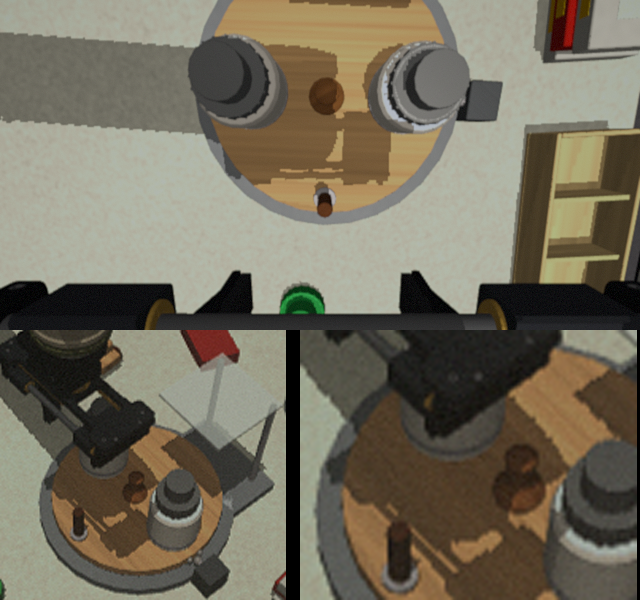

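Both grey caps are on after the turn. The front knob's top is at (219,74) against a predicted (216,74), the peg is at (325,208) at the -y side, and the detent block is at (485,100). The turntable is at its quarter-turn position.

```bash
python3 -m crank '[{"x":-0.02,"y":-0.03,"z":0,"ax":0,"ay":0,"az":0.016,"claw":-0.7},{"x":-0.04,"y":-0.06,"z":0,"ax":0,"ay":0,"az":0.016,"claw":-0.7},{"x":-0.06,"y":-0.09,"z":0,"ax":0,"ay":0,"az":0.016,"claw":-0.7},{"x":-0.076,"y":-0.1163,"z":0,"ax":0,"ay":0,"az":0.016,"claw":-0.7},{"x":-0.076,"y":-0.1163,"z":0,"ax":0,"ay":0,"az":0.016,"claw":-0.7}]' 15
python3 - <<'E'
from h import *
K=at("w4",219,74,.174);print(K); st(); plan([K[0],K[1],.16],-5)
E
```

```text
time: 10.45
ee_pos: [0.5002, 0.0554, 0.2398]
eef_rot: [0.999, -0.039, -0.001, -0.001]
ft_force: [0.1, 0.4, 0.7]
width: 0.0746
[0.50426756 0.04891681 0.174     ]
t 10.45 p [0.5002 0.0554 0.2398] F [0.1 0.4 0.7] w 0.07458302511362412 j [-0.43  0.03  0.24  1.7  -0.01  1.41 -0.27]
[[0.997, -0.078, -0.001], [-0.078, -0.997, 0.002], [-0.001, -0.002, -1.0]]
p [0.504 0.049 0.16 ] yaw -5 | xyz [0.0046 0.0063 0.0797] a [-0.001   0.0007  0.0045] |d| 0.08 rot rows 0.1
```

```bash
python3 -m crank '[{"x":0.004,"y":0.006,"z":0.02,"ax":0,"ay":0,"az":0.004,"claw":-0.25},{"x":0.0046,"y":0.0063,"z":0.04,"ax":0,"ay":0,"az":0.004,"claw":-0.25},{"x":0.0046,"y":0.0063,"z":0.06,"ax":0,"ay":0,"az":0.004,"claw":-0.25},{"x":0.0046,"y":0.0063,"z":0.075,"ax":0,"ay":0,"az":0.004,"claw":-0.25},{"x":0.0046,"y":0.0063,"z":0.075,"ax":0,"ay":0,"az":0.004,"claw":-0.25}]' 15
python3 -m crank '[{"x":0,"y":0,"z":0.004,"ax":0,"ay":0,"az":0,"claw":-0.25},{"x":0,"y":0,"z":0.008,"ax":0,"ay":0,"az":0,"claw":-0.25},{"x":0,"y":0,"z":0.011,"ax":0,"ay":0,"az":0,"claw":-0.25},{"x":0,"y":0,"z":0.013,"ax":0,"ay":0,"az":0,"claw":-0.25},{"x":0,"y":0,"z":0.013,"ax":0,"ay":0,"az":0,"claw":-0.25}]' 15
python3 - <<'E'
from h import *
st(); snap("scene","s5",(280,170,400,260),6); snap("wrist","w5")
a=cv2.imread("pics/s5.png");a=cv2.convertScaleAbs(a,alpha=1.8,beta=20)
for p,c in(([.504,.049,.174],(0,255,0)),([.504,.049,.144],(255,255,0)),(r.read_state()["ee_pos"],(0,0,255))):
    q=px("s5",p); cv2.circle(a,(int((q[0]-280)*6),int((q[1]-170)*6)),4,c,-1)
cv2.imwrite("pics/m5.png",a)
E
```

```text
time: 10.87
ee_pos: [0.5048, 0.0421, 0.1616]
eef_rot: [0.999, -0.047, -0.003, 0.001]
ft_force: [-0.9, -0.3, -0.5]
width: 0.0559
time: 11.28
ee_pos: [0.5069, 0.0427, 0.1521]
eef_rot: [0.999, -0.047, 0.0, -0.0]
ft_force: [-1.0, 0.8, 0.6]
width: 0.0543
t 11.2833 p [0.5069 0.0427 0.1521] F [-1.   0.8  0.6] w 0.054317856646364945 j [-0.42  0.09  0.26  1.82 -0.02  1.23 -0.24]
[[0.996, -0.094, 0.0], [-0.094, -0.996, 0.0], [0.0, -0.0, -1.0]]
```

View pics/m5.png

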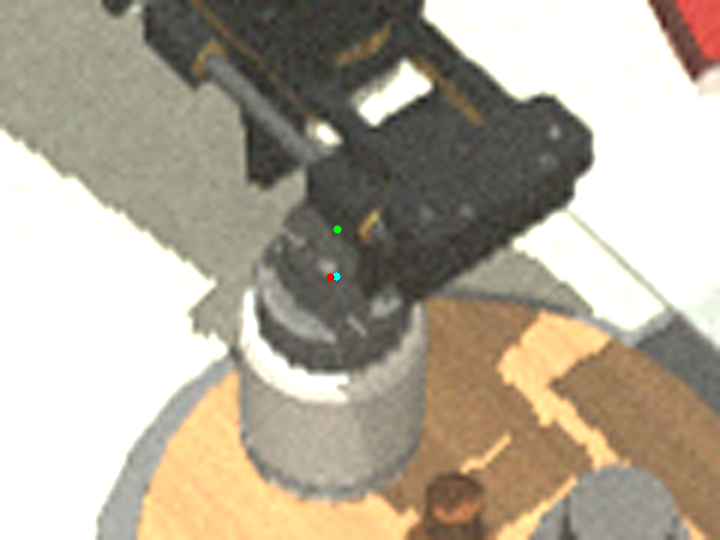

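The scene crop shows the gripper over the front knob, with the left fingertip at crop (265,183), still well above the skirt. The tool is 6 mm off in y, so I'll correct that and estimate the true tip height.

Run:
```python
from h import *
for z in(.15,.165,.18,.195): print(z,at("s5",280+262/6,170+183/6,z)[:2])
plan([.504,.049,.135],-5)
```

```text
0.15 [0.45437444 0.05659256]
0.165 [0.46306159 0.04850428]
0.18 [0.47174874 0.040416  ]
0.195 [0.48043589 0.03232773]
p [0.504 0.049 0.135] yaw -5 | xyz [-0.0036 -0.006   0.0174] a [-0.0001 -0.0002 -0.0034] |d| 0.019 rot rows 0.1
```

```bash
python3 -m crank '[{"x":-0.0036,"y":-0.006,"z":0,"ax":0,"ay":0,"az":-0.003,"claw":-0.25},{"x":-0.0036,"y":-0.006,"z":0.004,"ax":0,"ay":0,"az":-0.003,"claw":-0.25},{"x":-0.0036,"y":-0.006,"z":0.008,"ax":0,"ay":0,"az":-0.003,"claw":-0.25},{"x":-0.0036,"y":-0.006,"z":0.012,"ax":0,"ay":0,"az":-0.003,"claw":-0.25},{"x":-0.0036,"y":-0.006,"z":0.014,"ax":0,"ay":0,"az":-0.003,"claw":-0.25}]' 15
python3 -m crank '[{"x":0,"y":0,"z":0.003,"ax":0,"ay":0,"az":0,"claw":-0.25},{"x":0,"y":0,"z":0.006,"ax":0,"ay":0,"az":0,"claw":-0.25},{"x":0,"y":0,"z":0.008,"ax":0,"ay":0,"az":0,"claw":-0.25},{"x":0,"y":0,"z":0.01,"ax":0,"ay":0,"az":0,"claw":-0.25},{"x":0,"y":0,"z":0.01,"ax":0,"ay":0,"az":0,"claw":-0.25}]' 15
python3 - <<'E'
from h import *
plan([.504,.049,.125],-5)
E
```

```text
time: 11.8
ee_pos: [0.5035, 0.0489, 0.1373]
eef_rot: [0.999, -0.044, -0.0, 0.0]
ft_force: [-0.7, 0.2, -0.4]
width: 0.0547
time: 12.22
ee_pos: [0.5036, 0.0489, 0.1277]
eef_rot: [0.999, -0.044, -0.0, 0.0]
ft_force: [1.1, -0.2, 0.4]
width: 0.0545
p [0.504 0.049 0.125] yaw -5 | xyz [ 0.0004 -0.0002  0.0027] a [ 0.0001  0.0003 -0.0004] |d| 0.003 rot rows 0.0
```

```bash
python3 -m crank '[{"x":0,"y":0,"z":0.001,"ax":0,"ay":0,"az":0,"claw":-0.25},{"x":0,"y":0,"z":0.002,"ax":0,"ay":0,"az":0,"claw":-0.25},{"x":0,"y":0,"z":0.003,"ax":0,"ay":0,"az":0,"claw":-0.25},{"x":0,"y":0,"z":0.004,"ax":0,"ay":0,"az":0,"claw":-0.25},{"x":0,"y":0,"z":0.004,"ax":0,"ay":0,"az":0,"claw":-0.25}]' 15
```

```text
time: 12.63
ee_pos: [0.5038, 0.049, 0.124]
eef_rot: [0.999, -0.044, -0.0, -0.0]
ft_force: [-0.8, -0.3, 1.4]
width: 0.0541
```

```bash
python3 -m crank '[{"x":0,"y":0,"z":0,"ax":0,"ay":0,"az":0,"claw":0},{"x":0,"y":0,"z":0,"ax":0,"ay":0,"az":0,"claw":0.2},{"x":0,"y":0,"z":0,"ax":0,"ay":0,"az":0,"claw":0.5},{"x":0,"y":0,"z":0,"ax":0,"ay":0,"az":0,"claw":1},{"x":0,"y":0,"z":0,"ax":0,"ay":0,"az":0,"claw":1}]' 15
python3 -m crank '[{"x":0,"y":0,"z":0,"ax":0,"ay":0,"az":0,"claw":1},{"x":0,"y":0,"z":0,"ax":0,"ay":0,"az":0,"claw":1},{"x":0,"y":0,"z":0,"ax":0,"ay":0,"az":0,"claw":1},{"x":0,"y":0,"z":0,"ax":0,"ay":0,"az":0,"claw":1},{"x":0,"y":0,"z":0,"ax":0,"ay":0,"az":0,"claw":1}]' 15
python3 - <<'E'
from h import *
st(); print(r.read_state()["torque"])
E
```

```text
time: 13.05
ee_pos: [0.5038, 0.049, 0.1242]
eef_rot: [0.999, -0.044, 0.0, -0.0]
ft_force: [-1.1, 0.1, 0.4]
width: 0.0394
time: 13.47
ee_pos: [0.5038, 0.049, 0.1242]
eef_rot: [0.999, -0.044, 0.0, -0.0]
ft_force: [0.2, 0.1, 1.5]
width: 0.0393
t 13.4667 p [0.5038 0.049  0.1242] F [0.2 0.1 1.5] w 0.03934695030816493 j [-0.42  0.11  0.25  1.86 -0.03  1.17 -0.25]
[[0.996, -0.088, 0.0], [-0.088, -0.996, 0.0], [0.0, -0.0, -1.0]]
[-0.08349153  0.17342472  0.01986993]
```

The knob is gripped at 39 mm and well centred. Now a gentle clockwise trial of 12°.

```bash
python3 -m crank '[{"x":0,"y":0,"z":0,"ax":0,"ay":0,"az":0.02,"claw":1},{"x":0,"y":0,"z":0,"ax":0,"ay":0,"az":0.04,"claw":1},{"x":0,"y":0,"z":0,"ax":0,"ay":0,"az":0.06,"claw":1},{"x":0,"y":0,"z":0,"ax":0,"ay":0,"az":0.08,"claw":1},{"x":0,"y":0,"z":0,"ax":0,"ay":0,"az":0.105,"claw":1}]' 15
python3 - <<'E'
from h import *
s=r.read_state();print(np.round(s["torque"],2),np.degrees(2*np.arctan2(s["eef_rot"][1],s["eef_rot"][0])))
E
python3 -m crank '[{"x":0,"y":0,"z":0,"ax":0,"ay":0,"az":0.02,"claw":1},{"x":0,"y":0,"z":0,"ax":0,"ay":0,"az":0.04,"claw":1},{"x":0,"y":0,"z":0,"ax":0,"ay":0,"az":0.06,"claw":1},{"x":0,"y":0,"z":0,"ax":0,"ay":0,"az":0.06,"claw":1},{"x":0,"y":0,"z":0,"ax":0,"ay":0,"az":0.06,"claw":1}]' 15
python3 - <<'E'
from h import *
s=r.read_state();print(np.round(s["torque"],2),np.degrees(2*np.arctan2(s["eef_rot"][1],s["eef_rot"][0])))
E
```

```text
time: 13.88
ee_pos: [0.5029, 0.049, 0.1241]
eef_rot: [0.989, -0.149, -0.001, 0.0]
ft_force: [-6.6, -2.3, 4.6]
width: 0.0398
[-0.62  1.73  0.45] -17.126445733960445
time: 14.3
ee_pos: [0.5024, 0.0488, 0.124]
eef_rot: [0.978, -0.207, -0.001, 0.0]
ft_force: [-7.0, -0.6, 6.2]
width: 0.0392
[-0.27  1.87  0.33] -23.936429573240773
```

Torque of 0.33–0.45 N·m is ambiguous. If the cap is blocked and slipping in the grip, the torque will scale with grip force, so I'll test with a weaker grip.

```bash
python3 -m crank '[{"x":0,"y":0,"z":0,"ax":0,"ay":0,"az":0,"claw":1},{"x":0,"y":0,"z":0,"ax":0,"ay":0,"az":0.02,"claw":1},{"x":0,"y":0,"z":0,"ax":0,"ay":0,"az":0.04,"claw":1},{"x":0,"y":0,"z":0,"ax":0,"ay":0,"az":0.055,"claw":1},{"x":0,"y":0,"z":0,"ax":0,"ay":0,"az":0.07,"claw":1}]' 6
python3 - <<'E'
from h import *
s=r.read_state();print(np.round(s["torque"],2),np.degrees(2*np.arctan2(s["eef_rot"][1],s["eef_rot"][0])))
E
python3 -m crank '[{"x":0,"y":0,"z":0,"ax":0,"ay":0,"az":0,"claw":1},{"x":0,"y":0,"z":0,"ax":0,"ay":0,"az":0.01,"claw":1},{"x":0,"y":0,"z":0,"ax":0,"ay":0,"az":0.02,"claw":1},{"x":0,"y":0,"z":0,"ax":0,"ay":0,"az":0.035,"claw":1},{"x":0,"y":0,"z":0,"ax":0,"ay":0,"az":0.035,"claw":1}]' 20
python3 - <<'E'
from h import *
s=r.read_state();print(np.round(s["torque"],2),np.degrees(2*np.arctan2(s["eef_rot"][1],s["eef_rot"][0])))
E
```

```text
time: 14.72
ee_pos: [0.5023, 0.0489, 0.1237]
eef_rot: [0.961, -0.276, -0.001, 0.001]
ft_force: [-6.1, -1.2, 2.6]
width: 0.0397
[-0.06  1.63  0.15] -32.0421054123566
time: 15.13
ee_pos: [0.5021, 0.0492, 0.1237]
eef_rot: [0.951, -0.309, -0.002, 0.001]
ft_force: [-7.7, 0.0, 4.9]
width: 0.0394
[0.02 2.01 0.45] -36.025645296967426
```

Torque tracks the grip: 6 N gives 0.15, 15 N gives 0.33 and 20 N gives 0.45. So the fingers are slipping and clockwise is blocked; the cap opens counterclockwise. I'll open, swing round to yaw -98° and regrip for a counterclockwise turn.

```bash
python3 -m crank '[{"x":0,"y":0,"z":0,"ax":0,"ay":0,"az":0,"claw":0},{"x":0,"y":0,"z":0,"ax":0,"ay":0,"az":0,"claw":-0.25},{"x":0,"y":0,"z":0,"ax":0,"ay":0,"az":0,"claw":-0.25},{"x":0,"y":0,"z":0,"ax":0,"ay":0,"az":0,"claw":-0.25},{"x":0,"y":0,"z":0,"ax":0,"ay":0,"az":0.05,"claw":-0.25}]' 15
python3 - <<'E'
from h import *
plan([.5038,.049,.124],-98)
E
```

```text
time: 15.55
ee_pos: [0.504, 0.0489, 0.1242]
eef_rot: [0.935, -0.355, 0.0, -0.0]
ft_force: [0.0, 0.8, 0.1]
width: 0.0535
p [0.504 0.049 0.124] yaw -98 | xyz [-0.0002  0.0001  0.0002] a [-2.00e-04 -0.00e+00  4.92e-01] |d| 0.0 rot rows 7.9
```

```bash
python3 -m crank '[{"x":0,"y":0,"z":0,"ax":0,"ay":0,"az":0.49,"claw":-0.25},{"x":0,"y":0,"z":0,"ax":0,"ay":0,"az":0.49,"claw":-0.25},{"x":0,"y":0,"z":0,"ax":0,"ay":0,"az":0.49,"claw":-0.25},{"x":0,"y":0,"z":0,"ax":0,"ay":0,"az":0.49,"claw":-0.25},{"x":0,"y":0,"z":0,"ax":0,"ay":0,"az":0.49,"claw":-0.25}]' 15
python3 - <<'E'
from h import *
plan([.5038,.049,.124],-98)
E
```

```text
time: 15.97
ee_pos: [0.504, 0.0489, 0.1242]
eef_rot: [0.778, -0.629, 0.0, -0.0]
ft_force: [-1.1, -0.5, 0.5]
width: 0.0543
p [0.504 0.049 0.124] yaw -98 | xyz [-0.0002  0.0002  0.0002] a [-0.0002  0.      0.1755] |d| 0.0 rot rows 2.8
```

```bash
python3 -m crank '[{"x":0,"y":0,"z":0,"ax":0,"ay":0,"az":0.06,"claw":-0.25},{"x":0,"y":0,"z":0,"ax":0,"ay":0,"az":0.12,"claw":-0.25},{"x":0,"y":0,"z":0,"ax":0,"ay":0,"az":0.175,"claw":-0.25},{"x":0,"y":0,"z":0,"ax":0,"ay":0,"az":0.175,"claw":-0.25},{"x":0,"y":0,"z":0,"ax":0,"ay":0,"az":0.175,"claw":0.2}]' 15
python3 -m crank '[{"x":0,"y":0,"z":0,"ax":0,"ay":0,"az":0,"claw":1},{"x":0,"y":0,"z":0,"ax":0,"ay":0,"az":0,"claw":1},{"x":0,"y":0,"z":0,"ax":0,"ay":0,"az":0,"claw":1},{"x":0,"y":0,"z":0,"ax":0,"ay":0,"az":0,"claw":1},{"x":0,"y":0,"z":0,"ax":0,"ay":0,"az":0,"claw":1}]' 25
python3 - <<'E'
from h import *
plan([.5038,.049,.124],0)
s=r.read_state();print(np.round(s["torque"],2),np.degrees(2*np.arctan2(s["eef_rot"][1],s["eef_rot"][0])))
E
```

```text
time: 16.38
ee_pos: [0.504, 0.049, 0.1242]
eef_rot: [-0.66, 0.751, -0.0, 0.0]
ft_force: [-0.6, -0.2, 0.3]
width: 0.0516
time: 16.8
ee_pos: [0.5039, 0.0491, 0.1242]
eef_rot: [-0.659, 0.752, 0.0, 0.0]
ft_force: [0.0, -0.0, 1.2]
width: 0.0393
p [0.504 0.049 0.124] yaw 0 | xyz [0.0001 0.0001 0.0002] a [-1.000e-04  0.000e+00 -8.511e-01] |d| 0.0 rot rows 13.6
[0.11 0.13 0.01] 262.4678213010457
```

```bash
python3 -m crank '[{"x":0,"y":0,"z":0,"ax":0,"ay":0,"az":-0.03,"claw":1},{"x":0,"y":0,"z":0,"ax":0,"ay":0,"az":-0.07,"claw":1},{"x":0,"y":0,"z":0,"ax":0,"ay":0,"az":-0.12,"claw":1},{"x":0,"y":0,"z":0,"ax":0,"ay":0,"az":-0.17,"claw":1},{"x":0,"y":0,"z":0,"ax":0,"ay":0,"az":-0.22,"claw":1}]' 25
python3 - <<'E'
from h import *
s=r.read_state();print(np.round(s["torque"],2),np.degrees(2*np.arctan2(s["eef_rot"][1],s["eef_rot"][0])))
E
python3 -m crank '[{"x":0,"y":0,"z":0,"ax":0,"ay":0,"az":-0.05,"claw":1},{"x":0,"y":0,"z":0,"ax":0,"ay":0,"az":-0.1,"claw":1},{"x":0,"y":0,"z":0,"ax":0,"ay":0,"az":-0.15,"claw":1},{"x":0,"y":0,"z":0,"ax":0,"ay":0,"az":-0.2,"claw":1},{"x":0,"y":0,"z":0,"ax":0,"ay":0,"az":-0.25,"claw":1}]' 25
python3 - <<'E'
from h import *
s=r.read_state();print(np.round(s["torque"],2),np.degrees(2*np.arctan2(s["eef_rot"][1],s["eef_rot"][0])));plan([.5038,.049,.124],-2)
E
```

```text
time: 17.22
ee_pos: [0.5038, 0.0491, 0.1242]
eef_rot: [0.809, -0.588, -0.0, -0.0]
ft_force: [0.0, 0.9, 0.1]
width: 0.0393
[ 0.09  0.25 -0.03] -72.0496429649604
time: 17.63
ee_pos: [0.5038, 0.0491, 0.1241]
eef_rot: [0.929, -0.37, -0.0, -0.0]
ft_force: [-0.2, 0.8, 1.5]
width: 0.039
[0.11 0.18 0.01] -43.40370135816924
p [0.504 0.049 0.124] yaw -2 | xyz [0.0001 0.     0.0001] a [-1.000e-04  1.000e-04 -3.613e-01] |d| 0.0 rot rows 5.8
```

Counterclockwise it turns freely, at about 0 N·m. I'll carry on to about 95° of turn, then lift gently.

```bash
python3 -m crank '[{"x":0,"y":0,"z":0,"ax":0,"ay":0,"az":-0.05,"claw":1},{"x":0,"y":0,"z":0,"ax":0,"ay":0,"az":-0.11,"claw":1},{"x":0,"y":0,"z":0,"ax":0,"ay":0,"az":-0.17,"claw":1},{"x":0,"y":0,"z":0,"ax":0,"ay":0,"az":-0.23,"claw":1},{"x":0,"y":0,"z":0,"ax":0,"ay":0,"az":-0.27,"claw":1}]' 25
python3 -m crank '[{"x":0,"y":0,"z":0,"ax":0,"ay":0,"az":-0.04,"claw":1},{"x":0,"y":0,"z":0,"ax":0,"ay":0,"az":-0.07,"claw":1},{"x":0,"y":0,"z":0,"ax":0,"ay":0,"az":-0.07,"claw":1},{"x":0,"y":0,"z":-0.002,"ax":0,"ay":0,"az":-0.07,"claw":1},{"x":0,"y":0,"z":-0.005,"ax":0,"ay":0,"az":-0.07,"claw":1}]' 30
python3 - <<'E'
from h import *
s=r.read_state();print(np.round(s["torque"],2),np.degrees(2*np.arctan2(s["eef_rot"][1],s["eef_rot"][0])))
E
```

```text
time: 18.05
ee_pos: [0.5039, 0.0489, 0.1242]
eef_rot: [0.994, -0.108, 0.0, -0.0]
ft_force: [0.2, 0.5, 0.6]
width: 0.0393
time: 18.47
ee_pos: [0.5035, 0.0489, 0.129]
eef_rot: [0.999, -0.042, -0.0, 0.0]
ft_force: [-0.8, 0.7, -0.9]
width: 0.0389
[-0.05  0.07 -0.01] -4.870696564216751
```

```bash
python3 -m crank '[{"x":0,"y":0,"z":-0.01,"ax":0,"ay":0,"az":0,"claw":1},{"x":0,"y":0,"z":-0.02,"ax":0,"ay":0,"az":0,"claw":1},{"x":0,"y":0,"z":-0.035,"ax":0,"ay":0,"az":0,"claw":1},{"x":0,"y":0,"z":-0.05,"ax":0,"ay":0,"az":0,"claw":1},{"x":0,"y":0,"z":-0.065,"ax":0,"ay":0,"az":0,"claw":1}]' 30
python3 -m crank '[{"x":0,"y":0,"z":-0.01,"ax":0,"ay":0,"az":0,"claw":1},{"x":0,"y":0,"z":-0.02,"ax":0,"ay":0,"az":0,"claw":1},{"x":0,"y":0,"z":-0.022,"ax":0,"ay":0,"az":0,"claw":1},{"x":0,"y":0,"z":-0.022,"ax":0,"ay":0,"az":0,"claw":1},{"x":0,"y":0,"z":-0.022,"ax":0,"ay":0,"az":0,"claw":1}]' 30
python3 -m crank '[{"x":0,"y":0,"z":0,"ax":0,"ay":0,"az":0,"claw":1},{"x":0,"y":0,"z":0,"ax":0,"ay":0,"az":0,"claw":1},{"x":0,"y":0,"z":0,"ax":0,"ay":0,"az":0,"claw":1},{"x":0,"y":0,"z":0,"ax":0,"ay":0,"az":0,"claw":1},{"x":0,"y":0,"z":0,"ax":0,"ay":0,"az":0,"claw":1}]' 30
python3 - <<'E'
from h import *
st(); snap("scene","s6"); 
a=cv2.imread("pics/s6_full.png"); b=cv2.resize(a[140:340,270:450],(540,600),interpolation=cv2.INTER_CUBIC)
cv2.imwrite("pics/m6.png",cv2.convertScaleAbs(b,alpha=1.4,beta=15))
E
```

```text
time: 18.88
ee_pos: [0.504, 0.0489, 0.196]
eef_rot: [0.999, -0.042, 0.0, -0.0]
ft_force: [0.1, -0.2, -1.4]
width: 0.0391
time: 19.3
ee_pos: [0.5036, 0.0489, 0.2156]
eef_rot: [0.999, -0.042, -0.0, 0.0]
ft_force: [0.8, -0.4, -0.2]
width: 0.0389
time: 19.72
ee_pos: [0.5038, 0.0489, 0.216]
eef_rot: [0.999, -0.042, -0.0, 0.0]
ft_force: [-0.6, 0.1, -0.9]
width: 0.0391
t 19.7167 p [0.5038 0.0489 0.216 ] F [-0.6  0.1 -0.9] w 0.03910042593315603 j [-0.43  0.05  0.25  1.74 -0.01  1.36 -0.26]
[[0.997, -0.083, -0.0], [-0.083, -0.997, -0.0], [-0.0, 0.0, -1.0]]
```

View pics/m6.png

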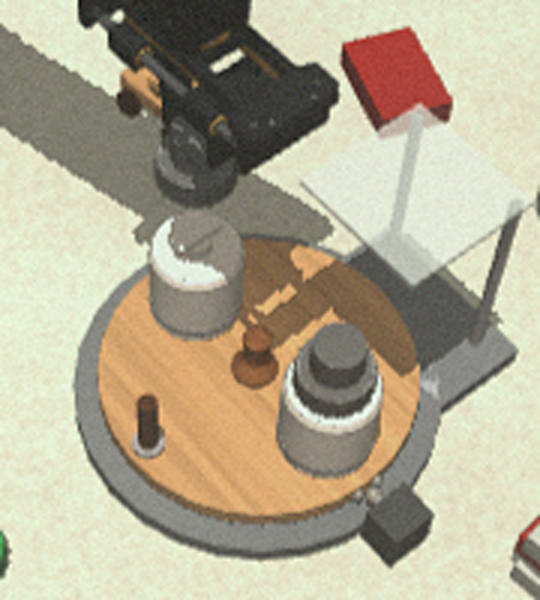

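The cap is held at crop (195,170) above the bare front canister at (197,235). The other canister is still capped and the pawn is standing. One last numeric check of the handle's bearing before handing in.

Run:
```python
from h import *
C=np.array([.582,.042]);p=at("s6",270+147/3,140+400/3,.106)[:2]-C
print(np.hypot(*p),np.degrees(np.arctan2(p[1],p[0]))); p=at("s6",270+197/3,140+232/3,.12);print(p)
st(); close_job()
```

```text
0.11174872091095545 -95.53203961229723
[0.49327661 0.05839566 0.12      ]
t 19.7667 p [0.5038 0.0489 0.216 ] F [-0.   0.1 -0.8] w 0.03893994080557119 j [-0.43  0.05  0.25  1.74 -0.01  1.36 -0.26]
[[0.997, -0.083, -0.0], [-0.083, -0.997, -0.0], [-0.0, 0.0, -1.0]]
the job is handed in; nothing more can be done
```

The cap is off and held still above its canister, and I handed the job in at about 19.8 s of the 58 s allowed.

**Turntable:** My first grasp of the handle peg closed without catching it. The fingertips sit roughly 2–3 cm higher than the reported tool position, so I went back lower and gripped it. I then swung the turntable a quarter turn counterclockwise and eased it on until the detent's pull balanced out.

**Cap:** Clockwise was blocked: the fingers slipped, with torque rising in step with grip. After a regrip the cap turned freely counterclockwise for about 93°. I lifted it straight up about 92 mm with almost no resistance.

**Last checks:**
- **Grip:** the cap is still held, at 39 mm opening and about 0.8 N of load. The tool is upright and within 1 mm in xy of where it gripped the seated cap.
- **Turntable stop:** the handle's bearing reads -95.5° against an expected -95°, with the right radius of 112 mm, so the turntable is in its stop. I read this from the image and did not test the stop by force after release.
- **Other goods:** in the last picture the other canister is still capped and the pawn is upright. I didn't measure the other goods again, and some were outside that picture, but the arm touched nothing but the handle and the cap.
- **A reading that disagreed:** a rough pixel reading of the bare canister came out about 14 mm from the cap's xy. I put this down to reading the T-shaped neck at the wrong height, since the cap came straight up off the canister.

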